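# Reset the slicing board's ratchet stop and set in a full bar

### The job

The stop of the slicing board is still set for short pieces. Press its thumb release and push the sliding jaw all the way back to the end of its rail; push the whole bean-milk bar that waits on the board sideways until it lies along the rail between the two jaws; then push the sliding jaw up until its ratchet has clicked in with the bar held snugly end to end. Do it all by pressing and pushing: do not lift, pinch or squash the soft bar, and leave the cut pieces on the board where they are.

Things in the scene. Friction and masses are not known exactly. Their poses are not given: they have to be found in the camera images.
- slicing_board: fixed wooden board, 205 (x) by 360 (y) mm, top 20 mm above its origin, placed at varying spots and yaws. Origin on the counter; x away from the robot, y to the left, z up. Wood: x -115 to 90, y -180 to 180 mm. At the back a notched steel rail along y, front face at x = 60 mm, 16 mm deep, top 48 mm over the counter. Offsets 'of the board' are in this frame
- end_face (a point): on the face of the fixed jaw at the rail's left end, at x 36, y 140, z 37 mm of the board; the face looks to -y. The jaw is a steel plate 6 mm thick (y), 38 mm high over the wood, x 17 to 81 mm of the board
- stop_jaw (a joint): place of the sliding jaw (m): the opening between the jaw faces is 0.060 + this. 0 = nearest the fixed jaw, 0.145 = stop at the rail's right end. It slides right (-y of the board, 2 N) only while the release is pressed; to the left it always clicks along at 3 to 5 N and holds at every 8 mm tooth, one of them at an opening of 154.5 mm (2.5 mm play on the bar)
- jaw_face (a point): on the face of the sliding jaw, which looks to +y, at x 36, z 37 mm of the board. Plate 6 mm thick, 2 to 38 mm over the wood, x 17 to 81 mm of the board. Behind it (-y) the carriage straddles the rail for 92 mm, 28 mm wide (x), to the push tab
- push_tab (a point): middle of the upright push tab at the rear (-y) end of the carriage, rigid with the sliding jaw: 8 mm thick (y), 36 mm wide (x); its top is 14 mm above this point (98 mm over the counter) and it stands 30 mm higher than the thumb pad. Can be pushed to -y or +y
- thumb_pad (a point): top centre of the ribbed rubber thumb pad of the release, 30 (x) by 34 (y) mm, level, 68 mm over the counter, just ahead (+y) of the push tab, whose face is 20 mm to -y of this point. Pressed straight down here it starts to move at 2 N and is fully down, 5.7 mm, at 5 N; it tips about a pin 26 mm to +y of this point; a spring lifts it again
- release (a joint): angle of the release (rad): 0 = up, pawl in the teeth; 0.22 = fully pressed; above 0.13 the pawl is clear of the teeth. It also rocks by itself, up to 0.12, as the jaw clicks to the left
- bean_bar: uncut soft white bean-milk bar with dark specks, 48 (x) by 152 (y) by 34 (z) mm, about 0.24 kg, loose on the board in front of the rail, long side roughly along it. Origin at the centre of its underside; x across, y along, z up
- cut_pieces_a: two short cut pieces side by side, 34 by 38 by 30 mm together, loose at the right of the board; to be left alone. Origin under their centre
- cut_pieces_b: a second such pair, 34 by 38 by 30 mm, loose at the right front of the board; to be left alone. Origin under their centre

How it is judged:
By the outcome, as a careful person would: the job done as asked, in the order asked, and still so for the second after the job is handed in, with the robot touching nothing.
It also fails if it takes over 56 s, if anything falls off the work surface, if the arm or the gripper's body presses on something with over 40 N, if the wrist force passes 120 N, or if a joint passes its speed limit or range.

### The arm

A 6-joint arm with a two-finger parallel gripper is mounted at the origin on a cart in front of the work surface, level with it; the furniture and walls round the work are solid. World frame = base frame: x ahead of the robot, y to its left, z up, the work surface at z = 0. Lengths are in m, angles in degrees, forces in N, time in s.
With the tool pointing down it reaches from about 0.3 to 0.75 m from the base axis. Payload 8.5 kg.
Tool frame: the origin (TCP) lies on the centre line of the jaws, within the pads' length; the fingertips stand 17 mm ahead of it and the grasp point (between the pads) lies 2 mm behind it (env.tip_extent is the distance from the TCP to the fingertips, in m); z points along the fingers, y is the direction in which the jaws open and shut (so a half turn about z gives the same grasp; the last joint's range is limited). The gripper opens to 85 mm and grips with 20 to 120 N. Pads are 22 mm wide; open, the fingers measure 114 mm over their backs; the gripper's body (76 mm by 85 mm) begins 54 mm behind the grasp point. The pads swing forward as they close: fully open they stand 13 mm farther back than shut.
Start: joints at [-81.205, 21.807, 74.336, -0, 83.858, -12.336], TCP at [0.198, -0.513, 0.248] pointing down, gripper open.
Joint ranges: [-178.18, 178.18], [-50.72, 133.34], [12.68, 142.11], [-81.47, 261.47], [9.98, 163.14], [-165.26, 165.26]. Speed limits (degrees/s): [136.94, 136.94, 180, 180, 180, 180].

### API

Orientations are given as a 3x3 rotation matrix whose columns are the frame's x, y, z axes.
In Python, from rig import telemetry, get_image, camera_params, close_job, env gives the robot as it stands.
- The arm moves only by the tool apply_moves, never from a script. Its argument "motion" is a list of rows, each an object of numbers: "tx", "ty", "tz": the shift along the tool's x, y, z in cm; "turn": the turn about the tool's z in degrees; "jaw": the gripper's target within -1 to 1 (fully open at 1, half-way at 0, shut at -1). In form: [{"tx": .., "ty": .., "tz": .., "turn": .., "jaw": ..}, ...]. A call has 1 to 5 rows; each row is the pose to reach, as a shift and turn from the pose measured when the call began, along the tool's axes at that moment; what a row does not reach only later rows make up. A row lasts 1/12 s, in which the tool goes at most 41.7 mm and 7.16 degrees, less where a joint would pass 70% of its speed; a pose out of reach is approached as far as the arm can. A call with a gripper value outside its range is refused whole. The fingers move at their own pace and stop on an object; "squeeze" is the grip in N (left out, the last holds). Time passes only in rows, so rows that repeat a pose let the fingers close. It gives the time, the measured TCP pose, the force and the opening at its end, in the units of the state.
- telemetry.observe(): the state, without advancing time (a new reading comes with each control period).
- get_image(name): name is "scene" or "top" or "wrist"; returns (picture, depth): 480x640x3 uint8, red, green, blue; 480x640 float32, m along the optical axis (not along the pixel's ray), 0 where there is no reading.
- camera_params(name): a dict with "fx", "fy", "cx", "cy" (pixels), "rvec" (rotation vector, rad) and "tvec" (3), from world to camera coordinates, as OpenCV has them. Camera axes: x right, y down, z forward; pixel columns grow to the right and rows downward; lengths in m; the calibration is good to about 2 mm. A picture is of the moment at which its call begins: read the wrist's pose just before it. camera_params takes no time and is no camera call; for the wrist camera it gives the pose at the moment of the call.
- close_job(): hands the job in, once; it reports no verdict.
The state is a dict: "time_s": time; "q": joint angles; "qvel": joint speeds; "joint_efforts": joint torques, N m; "position": TCP position; "tool_rot": TCP orientation; "ft_force": force on the tool from outside, world axes, zero at the start; "wrist_torque": the same for the moment, N m; "grip_width": finger opening in m.
Only numpy, scipy, OpenCV 4.12 (cv2) and the standard library are available. Lean on these libraries where they do the work, as an engineer would, in place of code of your own. Each camera call takes 0.05 s, during which the arm holds its last target. There are 200 camera calls.

## Working session

There is one attempt and no reset: what is moved stays moved. The work goes in short steps, Python scripts to look and compute and a tool call to move; the robot and the scene stay as the last step left them, time stands still between calls to the robot, and variables do not carry over. Pictures are saved under pics/ and viewed, about 8 in all and at most 12, crops included, and the job is handed in when it is done.

Besides the shell and the picture viewer there is one more tool, called after "Emit:" as name(argument=value, ...) on one line, values as JSON. apply_moves: Moves the arm, as the interface text tells. Its arguments: {"type":"object","properties":{"motion":{"type":"array"},"squeeze":{"type":"number"}},"required":["motion"]}

```bash
mkdir -p pics
cat > h.py <<'E'
import numpy as np, cv2
from rig import telemetry, get_image, camera_params, close_job, env
def snap(n,f):
    p=camera_params(n); im,d=get_image(n); cv2.imwrite(f'pics/{f}.png',im[...,::-1]); np.savez(f'pics/{f}.npz',im=im,d=d,**{k:np.array(v) for k,v in p.items()}); return im,d,p
def ray(p,u,v):
    R=cv2.Rodrigues(np.array(p['rvec'],float))[0]; t=np.array(p['tvec'],float).ravel()
    c=-R.T@t; d=R.T@np.array([(u-p['cx'])/p['fx'],(v-p['cy'])/p['fy'],1.]); return c,d
def onz(p,u,v,z):
    c,d=ray(p,u,v); return c+d*(z-c[2])/d[2]
def cloud(d,p):
    R=cv2.Rodrigues(np.array(p['rvec'],float))[0]; t=np.array(p['tvec'],float).ravel()
    v,u=np.mgrid[:d.shape[0],:d.shape[1]]
    P=np.stack([(u-p['cx'])/p['fx']*d,(v-p['cy'])/p['fy']*d,d],-1)
    return (P-t)@R
E
python3 - <<'E'
from h import *
s=telemetry.observe(); print({k:np.round(v,3).tolist() for k,v in s.items()}, env.tip_extent)
for n in("top","scene"):
    im,d,p=snap(n,n+'0'); print(n,p, (d>0).mean())
E
```

```text
{'time_s': 0.0, 'q': [-81.206, 21.842, 74.384, 0.0, 83.858, -12.336], 'qvel': [-0.027, 0.05, 0.062, 0.117, -0.051, -0.067], 'joint_efforts': [-0.001, -44.847, -23.128, -0.0, 0.005, 0.0], 'position': [0.198, -0.513, 0.248], 'tool_rot': [[0.933, 0.36, -0.0], [0.36, -0.933, 0.001], [0.0, -0.001, -1.0]], 'ft_force': [0.133, 0.688, 0.835], 'wrist_torque': [0.017, 0.009, -0.043], 'grip_width': 0.085} 0.017
top {'fx': 620.6877404879166, 'fy': 620.6877404879166, 'cx': 320.7211225425381, 'cy': 240.82142176043172, 'rvec': array([ 2.15093498, -2.13014628,  0.24120257]), 'tvec': array([0.02254532, 0.58592975, 0.83836238])} 0.9961686197916667
scene {'fx': 471.0969581997128, 'fy': 471.0969581997128, 'cx': 318.857491238824, 'cy': 228.79023647747826, 'rvec': array([ 2.21758092, -0.50973714,  0.23836533]), 'tvec': array([-0.49240174,  0.26543188,  0.67332557])} 0.98908203125
```

View pics/top0.png

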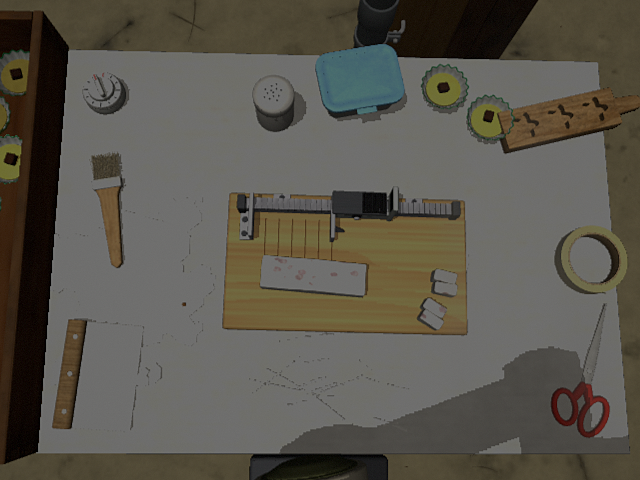

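View pics/scene0.png

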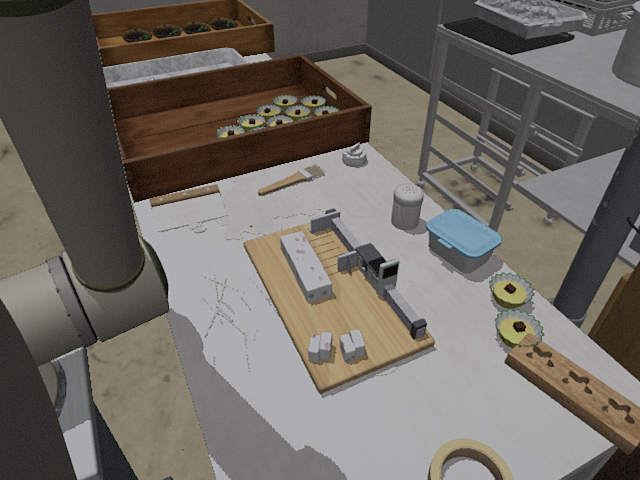

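The top view shows the board (pixels 223–466, 193–333), its rail at the back with the fixed jaw on the left (245,215), and the sliding jaw at about (333,222). The tab is at (394,200), the bar is centred at (313,276), and the cut pieces are at (444,283) and (432,313).

Run:
```python
from h import *
f=np.load('pics/top0.npz'); im,d=f['im'],f['d']; p={k:f[k] for k in('fx','fy','cx','cy','rvec','tvec')}
P=cloud(d,p); hsv=cv2.cvtColor(im,cv2.COLOR_RGB2HSV)
v,u=np.mgrid[:480,:640]; roi=(u>210)&(u<480)&(v>180)&(v<345)
wood=roi&(hsv[...,1]>70)&(abs(P[...,2]-.02)<.006)
def rect(m,z,name):
    m=cv2.morphologyEx(m.astype(np.uint8),cv2.MORPH_OPEN,np.ones((3,3)))
    c=max(cv2.findContours(m,cv2.RETR_EXTERNAL,cv2.CHAIN_APPROX_NONE)[0],key=cv2.contourArea)
    q=np.array([onz(p,a,b,z)[:2] for a,b in c[:,0]],np.float32)
    r=cv2.minAreaRect(q*1000); print(name,np.round(r[0],1),np.round(r[1],1),round(r[2],2)); return r,q
r,q=rect(wood,.02,'wood'); print(np.round(cv2.boxPoints(r)).tolist())
# front edge line
vals=(roi&(hsv[...,1]<60)&(abs(P[...,2]-.054)<.006)&(v>245)&(u<380))
rb,_=rect(vals,.054,'bar')
for n,(a,b,c,e) in dict(a=(425,465,262,300),b=(410,455,293,335)).items():
    rect(roi&(hsv[...,1]<60)&(abs(P[...,2]-.05)<.006)&(u>a)&(u<b)&(v>c)&(v<e),.05,'pieces_'+n)
# board yaw from left edge/frontedge
A=[a for a in (r[2],r[2]-90) if abs(a)<45][0]; 
yaw=np.radians(A); bx=np.array([np.cos(yaw),np.sin(yaw)]); by=np.array([-bx[1],bx[0]])
l=q@bx; m=q@by; print('yaw',A,'x ext',l.min(),l.max(),'y',m.min(),m.max())
o=bx*(l.min()+.115)+by*(m.min()+m.max())/2; print('origin',o)
L=(P[...,:2]-o)@bx; M=(P[...,:2]-o)@by
B=np.stack([L,M,P[...,2]],-1)
hi=roi&(P[...,2]>.085); print('tab top', np.median(B[hi],0),B[hi].min(0),B[hi].max(0),hi.sum())
c=roi&(P[...,2]>.058)&(P[...,2]<.08); print('carr',np.percentile(B[c],[2,50,98],0).round(3))
j=roi&(abs(P[...,2]-.058)<.006)&(L<.05)&(L>.02); 
print('jaw pts y', np.round(np.histogram(M[j],bins=np.arange(-.18,.18,.006))[0]), )
print('bar in board', ((np.array(rb[0])/1000-o)@np.stack([bx,by],1)))
np.save('board.npy',[*o,yaw])
```

```text
wood [559.5 -11.3] [357.6 202.5] 88.96
[[455.0, -188.0], [658.0, -192.0], [664.0, 166.0], [462.0, 169.0]]
bar [536.7  39. ] [149.4  46.1] 85.38
pieces_a [ 529.8 -150.5] [33.4 34.5] 88.01
pieces_b [ 484. -132.] [37.9 32.9] 56.57
yaw -1.0395736694335938 x ext 0.45838587667096914 0.6609245699252274 y -0.1800016350594255 0.177613430807322
origin [ 0.57326983 -0.01159684]
tab top [ 0.05074015 -0.05592928  0.0995401 ] [-0.15453563 -0.06620159  0.08652126] [0.08501453 0.07010444 0.93085406] 362
carr [[ 0.028 -0.057  0.058]
 [ 0.066 -0.012  0.066]
 [ 0.084  0.142  0.072]]
jaw pts y [ 0  0  0  0  0  0  0  0  0  0  0  0  0  0  0  0  0  0  0  0  0  0  0  0
  0  0  0  0  0  0  0  0  0 40 41  0  0  0  0  0  0  0  0  0  0  0  0  0
  0  0  0  0  0 63 27  0  0  0  0]
bar in board [-0.03750842  0.04993972]
```

```bash
cat >> h.py <<'E'
def BR():
    ox,oy,y=np.load('board.npy'); return np.array([ox,oy]),np.array([[np.cos(y),-np.sin(y)],[np.sin(y),np.cos(y)]])
def tool(bx,by,z=None,yaw=None):
    """needed shift (cm) in tool axes to board (bx,by) mm, z mm; turn for tool x at board yaw"""
    s=telemetry.observe(); o,R=BR(); w=o+R@np.array([bx,by])/1000; p=np.array(s['position']); T=np.array(s['tool_rot'])
    d=np.array([*w,z/1000 if z is not None else p[2]])-p
    b=R.T@(p[:2]-o)*1000
    cur=np.degrees(np.arctan2(T[1,0],T[0,0])-np.load('board.npy')[2])
    print('board xy',b.round(1),'z',(p[2]*1000).round(1),'shift cm',(T.T@d*100).round(2),'turn',None if yaw is None else round(cur-yaw,2),'F board',(R.T@np.array(s['ft_force'])[:2]).round(1),s['ft_force'][2],'t',s['time_s'])
E
python3 - <<'E'
from h import *
f=np.load('pics/top0.npz'); d=f['d']; p={k:f[k] for k in('fx','fy','cx','cy','rvec','tvec')}
P=cloud(d,p); o,R=BR(); B=np.concatenate([(P[...,:2]-o)@R,P[...,2:]],-1)*1000
def s(n,m,k=(0,1)):
    b=B[m]; print(n,len(b),*[np.percentile(b[:,i],[3,50,97]).round(1) for i in (0,1,2)])
x,y,z=B[...,0],B[...,1],B[...,2]
s('tab',(z>92)&(z<104)&(x>30)&(x<100)&(abs(y)<150))
s('pad',(z>64)&(z<80)&(x>50)&(x<90)&(y<-25)&(y>-50))
s('car',(z>54)&(z<80)&(x>50)&(x<90)&(y<40)&(y>-80))
s('slide',(z>50)&(z<64)&(x>22)&(x<48)&(y<60)&(y>0))
s('fixed',(z>50)&(z<64)&(x>22)&(x<48)&(y>110))
s('rail',(z>43)&(z<52)&(x>40)&(x<100)&(y>60)&(y<120))
s('railR',(z>43)&(z<52)&(x>40)&(x<100)&(y<-80)&(y>-140))
tool(68,-40,120,90)
E
```

```text
tab 148 [51.3 66.9 83.5] [-65.3 -60.3 -56.4] [92.8 96.5 99.6]
pad 375 [51.9 66.7 82.5] [-49.1 -37.5 -25.9] [64.5 67.6 71.1]
car 1357 [51.2 66.7 83.6] [-56.9 -14.6  25.3] [59.  66.1 70.8]
slide 80 [23.3 34.4 47.6] [20.3 24.2 26.9] [51.1 57.  59.9]
fixed 160 [23.3 35.8 47. ] [139.9 145.8 441.6] [50.6 57.2 63.1]
rail 412 [60.3 67.9 75.6] [ 62.6  90.7 118.4] [43.2 45.9 49.2]
railR 414 [60.2 68.  75.9] [-138.5 -110.3  -81.8] [43.4 45.9 49.3]
board xy [-365.9 -507.9] z 247.8 shift cm [ 57.83 -26.94  12.83] turn -67.83 F board [-0.3  0.9] -0.4156138232825049 t 0.1
```

Emit:
apply_moves(motion=[{"tx": 14,"ty": -6.7,"tz": 2,"turn": -7,"jaw": -1},{"tx": 17,"ty": -8,"tz": 3,"turn": -14,"jaw": -1},{"tx": 57.8,"ty": -26.9,"tz": 8,"turn": -67.8,"jaw": -1},{"tx": 57.8,"ty": -26.9,"tz": 8,"turn": -67.8,"jaw": -1},{"tx": 57.8,"ty": -26.9,"tz": 8,"turn": -67.8,"jaw": -1}])

```text
time_s: 0.52
position: [0.3419, -0.3622, 0.2203]
tool_rot: [[0.546, 0.838, -0.0], [0.838, -0.546, 0.002], [0.001, -0.001, -1.0]]
ft_force: [0.6, -0.5, 0.9]
grip_width: 0.0254
```

```bash
python3 -c "
from h import *
tool(68,-42,150,90)"
```

```text
board xy [-225.  -354.7] z 220.3 shift cm [42.04  8.27  7.08] turn -32.02 F board [ 0.6 -0.5] 0.9225347214610288 t 0.5167
```

Emit:
apply_moves(motion=[{"tx": 42,"ty": 8.3,"tz": 7,"turn": -32,"jaw": -1},{"tx": 42,"ty": 8.3,"tz": 7,"turn": -32,"jaw": -1},{"tx": 42,"ty": 8.3,"tz": 7,"turn": -32,"jaw": -1},{"tx": 42,"ty": 8.3,"tz": 7,"turn": -32,"jaw": -1},{"tx": 42,"ty": 8.3,"tz": 7,"turn": -32,"jaw": -1}])

```text
time_s: 0.93
position: [0.4853, -0.2145, 0.1868]
tool_rot: [[0.012, 1.0, -0.001], [1.0, -0.012, 0.002], [0.002, -0.001, -1.0]]
ft_force: [-0.1, -1.5, 0.4]
grip_width: 0.0003
```

```bash
python3 -c "
from h import *
tool(68,-42,150,90)"
```

```text
board xy [ -84.3 -204.4] z 186.8 shift cm [16.14 15.33  3.7 ] turn 0.35 F board [-0.  -1.5] 0.44049698055052455 t 0.9333
```

Emit:
apply_moves(motion=[{"tx": 16.1,"ty": 15.3,"tz": 3,"turn": 0.3,"jaw": -1},{"tx": 16.1,"ty": 15.3,"tz": 3,"turn": 0.3,"jaw": -1},{"tx": 16.1,"ty": 15.3,"tz": 3,"turn": 0.3,"jaw": -1},{"tx": 16.1,"ty": 15.3,"tz": 3,"turn": 0.3,"jaw": -1},{"tx": 16.1,"ty": 15.3,"tz": 3,"turn": 0.3,"jaw": -1}])

```text
time_s: 1.35
position: [0.6289, -0.0661, 0.1587]
tool_rot: [[0.017, 1.0, -0.002], [1.0, -0.017, 0.002], [0.002, -0.002, -1.0]]
ft_force: [1.0, -0.9, 0.5]
grip_width: 0.0001
```

Emit:
apply_moves(motion=[{"tx": 2,"ty": 1.9,"tz": 1,"turn": 0,"jaw": -1},{"tx": 2,"ty": 1.9,"tz": 1,"turn": 0,"jaw": -1}])

```text
time_s: 1.52
position: [0.6499, -0.0417, 0.1457]
tool_rot: [[0.012, 1.0, -0.004], [1.0, -0.012, 0.004], [0.004, -0.004, -1.0]]
ft_force: [-0.2, -0.2, 0.4]
grip_width: -0.0
```

```bash
python3 -c "
from h import *
tool(68,-42,90,90)
snap('wrist','w1')"
```

```text
board xy [ 77.2 -28.7] z 145.7 shift cm [-1.34 -0.9   5.57] turn 0.33 F board [-0.2 -0.2] 0.3513567862495395 t 1.5167
```

View pics/w1.png

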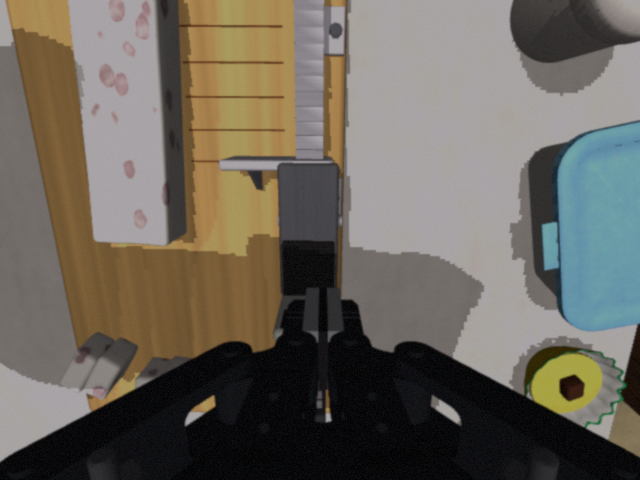

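The wrist view shows the gripper above the carriage, with the black pad at about (308,268), the jaw plate at (265,163), and the bar end at (140,240). I'm correcting sideways first and then lowering.

Emit:
apply_moves(motion=[{"tx": -1.3,"ty": -0.9,"tz": 0,"turn": 0.3,"jaw": -1},{"tx": -1.3,"ty": -0.9,"tz": 0,"turn": 0.3,"jaw": -1},{"tx": -1.3,"ty": -0.9,"tz": 2.5,"turn": 0.3,"jaw": -1},{"tx": -1.3,"ty": -0.9,"tz": 5,"turn": 0.3,"jaw": -1},{"tx": -1.3,"ty": -0.9,"tz": 5,"turn": 0.3,"jaw": -1}])

```text
time_s: 1.98
position: [0.637, -0.0569, 0.0926]
tool_rot: [[0.02, 1.0, -0.012], [1.0, -0.02, 0.005], [0.005, -0.012, -1.0]]
ft_force: [-1.6, -0.3, -0.8]
grip_width: -0.0001
```

```bash
python3 -c "
from h import *
tool(68,-42,85,90)"
```

```text
board xy [ 64.5 -44.2] z 92.6 shift cm [0.21 0.36 0.76] turn -0.13 F board [-1.6 -0.3] -0.8448680654744943 t 1.9833
```

Emit:
apply_moves(motion=[{"tx": 0.2,"ty": 0.3,"tz": 0.5,"turn": 0,"jaw": -1},{"tx": 0.2,"ty": 0.3,"tz": 0.7,"turn": 0,"jaw": -1},{"tx": 0.2,"ty": 0.3,"tz": 0.9,"turn": 0,"jaw": -1},{"tx": 0.2,"ty": 0.3,"tz": 0.9,"turn": 0,"jaw": -1}])

```text
time_s: 2.32
position: [0.6404, -0.0552, 0.0847]
tool_rot: [[0.02, 1.0, -0.01], [1.0, -0.02, 0.005], [0.004, -0.01, -1.0]]
ft_force: [-0.6, -0.2, 1.9]
grip_width: -0.0
```

```bash
python3 -c "
from h import *
tool(68,-42,80,90)"
```

```text
board xy [ 67.9 -42.3] z 84.7 shift cm [0.03 0.02 0.47] turn -0.13 F board [-0.6 -0.3] 1.9061193652123287 t 2.3167
```

Contact is at about z 85 mm, as expected. Pressing down further.

Emit:
apply_moves(motion=[{"tz": 0.2,"jaw": -1},{"tz": 0.4,"jaw": -1},{"tz": 0.5,"jaw": -1},{"tz": 0.5,"jaw": -1}])

```text
invalid input
```

```bash
python3 -c "
from h import *
tool(68,-42,80,90)"
```

```text
board xy [ 67.9 -42.3] z 84.7 shift cm [0.03 0.02 0.47] turn -0.13 F board [-0.6 -0.3] 1.9061193652123287 t 2.3167
```

Emit:
apply_moves(motion=[{"tx": 0,"ty": 0,"tz": 0.2,"turn": 0,"jaw": -1},{"tx": 0,"ty": 0,"tz": 0.4,"turn": 0,"jaw": -1},{"tx": 0,"ty": 0,"tz": 0.5,"turn": 0,"jaw": -1},{"tx": 0,"ty": 0,"tz": 0.5,"turn": 0,"jaw": -1}])

```text
time_s: 2.65
position: [0.6405, -0.0554, 0.0801]
tool_rot: [[0.02, 1.0, -0.009], [1.0, -0.02, 0.004], [0.004, -0.009, -1.0]]
ft_force: [-1.0, -1.3, 6.0]
grip_width: 0.0
```

```bash
python3 -c "
from h import *
tool(68,-42,80,90)"
```

```text
board xy [ 68.1 -42.5] z 80.1 shift cm [ 0.05 -0.01  0.01] turn -0.13 F board [-0.9 -1.3] 5.959828494143038 t 2.65
```

Emit:
apply_moves(motion=[{"tx": 0,"ty": 0,"tz": 0.15,"turn": 0,"jaw": -1},{"tx": -0.5,"ty": 0,"tz": 0.15,"turn": 0,"jaw": -1},{"tx": -1.0,"ty": 0,"tz": 0.15,"turn": 0,"jaw": -1},{"tx": -1.5,"ty": 0,"tz": 0.15,"turn": 0,"jaw": -1},{"tx": -2.0,"ty": 0,"tz": 0.15,"turn": 0,"jaw": -1}])

```text
time_s: 3.07
position: [0.6404, -0.0751, 0.0795]
tool_rot: [[0.02, 1.0, -0.008], [1.0, -0.02, 0.004], [0.004, -0.008, -1.0]]
ft_force: [-1.7, 1.9, 8.5]
grip_width: -0.0
```

```bash
python3 -c "
from h import *
tool(68,-90,80,90)"
```

```text
board xy [ 68.2 -62.3] z 79.5 shift cm [-2.77 -0.02 -0.06] turn -0.11 F board [-1.7  1.9] 8.455860285935666 t 3.0667
```

Emit:
apply_moves(motion=[{"tx": -0.8,"ty": 0,"tz": 0,"turn": 0,"jaw": -1},{"tx": -1.6,"ty": 0,"tz": 0,"turn": 0,"jaw": -1},{"tx": -2.4,"ty": 0,"tz": 0,"turn": 0,"jaw": -1},{"tx": -3.2,"ty": 0,"tz": 0,"turn": 0,"jaw": -1},{"tx": -4.0,"ty": 0,"tz": 0,"turn": 0,"jaw": -1}])

```text
time_s: 3.48
position: [0.6396, -0.1154, 0.0798]
tool_rot: [[0.02, 1.0, -0.008], [1.0, -0.02, 0.005], [0.004, -0.008, -1.0]]
ft_force: [-3.1, 1.7, 7.4]
grip_width: -0.0003
```

Emit:
apply_moves(motion=[{"tx": -0.8,"ty": 0,"tz": 0,"turn": 0,"jaw": -1},{"tx": -1.4,"ty": 0,"tz": 0,"turn": 0,"jaw": -1},{"tx": -2.0,"ty": 0,"tz": 0,"turn": 0,"jaw": -1},{"tx": -2.4,"ty": 0,"tz": 0,"turn": 0,"jaw": -1},{"tx": -2.8,"ty": 0,"tz": 0,"turn": 0,"jaw": -1}])

```text
time_s: 3.9
position: [0.639, -0.1438, 0.0799]
tool_rot: [[0.02, 1.0, -0.008], [1.0, -0.02, 0.005], [0.005, -0.008, -1.0]]
ft_force: [-3.3, 2.5, 5.6]
grip_width: -0.0002
```

```bash
python3 -c "
from h import *
tool(68,-136,80,90)"
```

```text
board xy [  68.1 -131. ] z 79.9 shift cm [-0.5  -0.01 -0.02] turn -0.11 F board [-3.4  2.4] 5.639819160546373 t 3.9
```

Emit:
apply_moves(motion=[{"tx": -0.3,"ty": 0,"tz": 0.08,"turn": 0,"jaw": -1},{"tx": -0.6,"ty": 0,"tz": 0.08,"turn": 0,"jaw": -1},{"tx": -0.9,"ty": 0,"tz": 0.08,"turn": 0,"jaw": -1},{"tx": -0.9,"ty": 0,"tz": 0.08,"turn": 0,"jaw": -1}])

```text
time_s: 4.23
position: [0.6389, -0.1512, 0.0797]
tool_rot: [[0.02, 1.0, -0.007], [1.0, -0.02, 0.008], [0.008, -0.007, -1.0]]
ft_force: [-2.9, 10.1, 9.8]
grip_width: -0.0
```

```bash
python3 -c "
from h import *
tool(68,-136,80,90)"
```

```text
board xy [  68.2 -138.4] z 79.7 shift cm [ 0.24 -0.02 -0.02] turn -0.09 F board [-3.1 10.1] 9.823599770180513 t 4.2333
```

Emit:
apply_moves(motion=[{"tx": 0,"ty": 0,"tz": -2,"turn": 0,"jaw": -1},{"tx": 0,"ty": 0,"tz": -4,"turn": 0,"jaw": -1},{"tx": 0,"ty": 0,"tz": -8,"turn": 0,"jaw": -1},{"tx": 0,"ty": 0,"tz": -9,"turn": 0,"jaw": -1},{"tx": 8,"ty": -8,"tz": -9,"turn": 7,"jaw": 1}])

```text
time_s: 4.65
position: [0.615, -0.1267, 0.1729]
tool_rot: [[0.144, 0.99, 0.003], [0.99, -0.144, 0.003], [0.004, 0.002, -1.0]]
ft_force: [0.9, -0.1, 0.0]
grip_width: 0.0108
```

```bash
python3 -c "
from h import *
tool(-88,50,130,0)"
```

```text
board xy [  43.8 -114.3] z 172.9 shift cm [ 14.62 -15.15   4.31] turn 82.77 F board [ 0.9 -0.1] 0.04313823577116127 t 4.65
```

Emit:
apply_moves(motion=[{"tx": 14.6,"ty": -15.1,"tz": 2,"turn": 82.8,"jaw": 1},{"tx": 14.6,"ty": -15.1,"tz": 2,"turn": 82.8,"jaw": 1},{"tx": 14.6,"ty": -15.1,"tz": 2,"turn": 82.8,"jaw": 1},{"tx": 14.6,"ty": -15.1,"tz": 2,"turn": 82.8,"jaw": 1},{"tx": 14.6,"ty": -15.1,"tz": 2,"turn": 82.8,"jaw": 1}])

```text
time_s: 5.07
position: [0.4849, 0.041, 0.1526]
tool_rot: [[0.698, 0.716, -0.002], [0.716, -0.698, 0.008], [0.004, -0.007, -1.0]]
ft_force: [0.6, 0.8, -0.5]
grip_width: 0.0721
```

```bash
python3 -c "
from h import *
tool(-88,50,130,0)"
```

```text
board xy [-89.3  50.9] z 152.6 shift cm [0.01 0.17 2.26] turn 46.73 F board [0.6 0.8] -0.47671478858805094 t 5.0667
```

Emit:
apply_moves(motion=[{"tx": 0,"ty": 0.2,"tz": 0,"turn": 46.7,"jaw": 1},{"tx": 0,"ty": 0.2,"tz": 0,"turn": 46.7,"jaw": 1},{"tx": 0,"ty": 0.2,"tz": 0,"turn": 46.7,"jaw": 1},{"tx": 0,"ty": 0.2,"tz": 0,"turn": 46.7,"jaw": 1},{"tx": 0,"ty": 0.2,"tz": 0,"turn": 46.7,"jaw": 1}])

```text
time_s: 5.48
position: [0.4865, 0.0394, 0.1523]
tool_rot: [[0.985, 0.172, -0.002], [0.172, -0.985, 0.008], [-0.0, -0.008, -1.0]]
ft_force: [-0.3, 0.6, -0.2]
grip_width: 0.0854
```

Emit:
apply_moves(motion=[{"tx": 0,"ty": 0,"tz": 0,"turn": 10.5,"jaw": 1},{"tx": 0,"ty": 0,"tz": 0,"turn": 10.5,"jaw": 1},{"tx": 0,"ty": 0,"tz": 0,"turn": 10.5,"jaw": 1}])

```text
time_s: 5.73
position: [0.4867, 0.0393, 0.152]
tool_rot: [[1.0, -0.013, -0.002], [-0.013, -1.0, 0.008], [-0.002, -0.008, -1.0]]
ft_force: [0.1, -0.3, -0.8]
grip_width: 0.0852
```

```bash
python3 -c "
from h import *
tool(-88,50,70,0)
snap('top','t1')"
```

```text
board xy [-87.5  49.3] z 152.0 shift cm [-0.03 -0.01  8.2 ] turn 0.3 F board [ 0.1 -0.3] -0.7659228623897475 t 5.7333
```

View pics/t1.png

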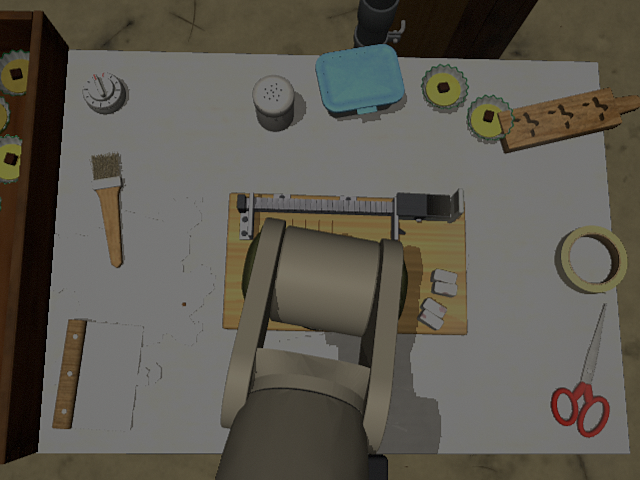

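The sliding jaw now sits at the right end of the rail: plate at (396,222), tab at (460,203). The fingers are over the front of the board, so I'll lower them in front of the bar.

Emit:
apply_moves(motion=[{"tx": 0,"ty": 0,"tz": 3,"turn": 0,"jaw": 1},{"tx": 0,"ty": 0,"tz": 6,"turn": 0,"jaw": 1},{"tx": 0,"ty": 0,"tz": 9,"turn": 0,"jaw": 1},{"tx": 0,"ty": 0,"tz": 10.5,"turn": 0,"jaw": 1},{"tx": 0,"ty": 0,"tz": 10.5,"turn": 0,"jaw": 1}])

```text
time_s: 6.2
position: [0.485, 0.0402, 0.0442]
tool_rot: [[1.0, -0.007, -0.007], [-0.007, -1.0, 0.009], [-0.008, -0.009, -1.0]]
ft_force: [-1.2, -0.1, 0.6]
grip_width: 0.0858
```

```bash
python3 -c "
from h import *
tool(-88,50,38,0)
f=np.load('pics/t1.npz'); d=f['d']; p={k:f[k] for k in('fx','fy','cx','cy','rvec','tvec')}
P=cloud(d,p); o,R=BR(); B=np.concatenate([(P[...,:2]-o)@R,P[...,2:]],-1)*1000
x,y,z=B[...,0],B[...,1],B[...,2]
for n,m in dict(tab=(z>90)&(z<104)&(x>45)&(x<100)&(y<-100)&(y>-190),jaw=(z>52)&(z<63)&(x>22)&(x<48)&(y<-40)&(y>-90)).items(): print(n,np.percentile(B[m],[3,50,97],0).round(1)[:,1])
snap('wrist','w2')"
```

```text
board xy [-89.2  50.2] z 44.2 shift cm [0.13 0.03 0.62] turn 0.64 F board [-1.2 -0.1] 0.6240045635880761 t 6.2
tab [-156.5 -151.5 -147.7]
jaw [-70.1 -67.8 -65.3]
```

View pics/w2.png

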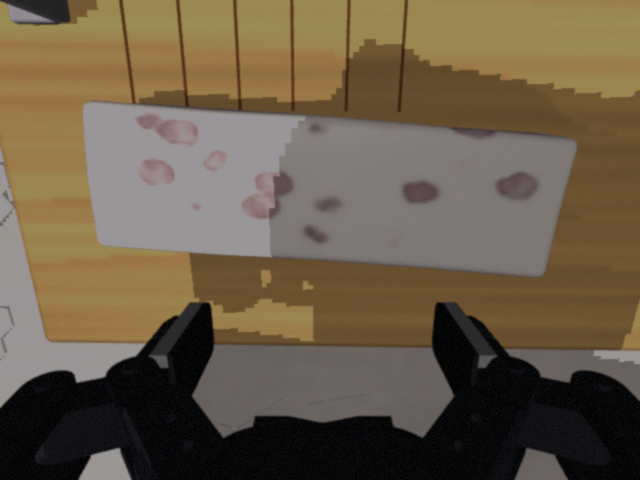

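The jaw face is at −65 mm, which is the end stop. The wrist view shows the bar ahead (83–575, 100–275) and both open fingers (190,340) and (455,340) behind its front face. Lowering gently.

Emit:
apply_moves(motion=[{"tx": 0,"ty": 0,"tz": 0.3,"turn": 0.6,"jaw": 1},{"tx": 0,"ty": 0,"tz": 0.6,"turn": 0.6,"jaw": 1},{"tx": 0,"ty": 0,"tz": 0.8,"turn": 0.6,"jaw": 1},{"tx": 0,"ty": 0,"tz": 0.8,"turn": 0.6,"jaw": 1}])

```text
time_s: 6.58
position: [0.4861, 0.0401, 0.0384]
tool_rot: [[1.0, -0.018, -0.004], [-0.018, -1.0, 0.008], [-0.004, -0.008, -1.0]]
ft_force: [-0.1, -0.5, 0.6]
grip_width: 0.0853
```

```bash
python3 -c "
from h import *
tool(0,50,36,0)"
```

```text
board xy [-88.1  50.1] z 38.4 shift cm [8.81 0.02 0.21] turn 0.03 F board [-0.1 -0.5] 0.611919397780634 t 6.5833
```

Emit:
apply_moves(motion=[{"tx": 0.8,"ty": 0,"tz": 0,"turn": 0,"jaw": 1},{"tx": 1.6,"ty": 0,"tz": 0,"turn": 0,"jaw": 1},{"tx": 2.3,"ty": 0,"tz": 0,"turn": 0,"jaw": 1},{"tx": 3.0,"ty": 0,"tz": 0,"turn": 0,"jaw": 1},{"tx": 3.5,"ty": 0,"tz": 0,"turn": 0,"jaw": 1}])

```text
time_s: 7.0
position: [0.5221, 0.0395, 0.0383]
tool_rot: [[1.0, -0.017, -0.004], [-0.017, -1.0, 0.008], [-0.004, -0.008, -1.0]]
ft_force: [-1.6, 0.1, 1.6]
grip_width: 0.0854
```

```bash
python3 -c "
from h import *
tool(0,50,36,0)"
```

```text
board xy [-52.1  50.2] z 38.3 shift cm [5.21 0.02 0.21] turn 0.04 F board [-1.6  0.1] 1.6458270475253474 t 7.0
```

Emit:
apply_moves(motion=[{"tx": 0.8,"ty": 0,"tz": 0,"turn": 0,"jaw": 1},{"tx": 1.6,"ty": 0,"tz": 0,"turn": 0,"jaw": 1},{"tx": 2.4,"ty": 0,"tz": 0,"turn": 0,"jaw": 1},{"tx": 3.2,"ty": 0,"tz": 0,"turn": 0,"jaw": 1},{"tx": 3.8,"ty": 0,"tz": 0,"turn": 0,"jaw": 1}])

```text
time_s: 7.42
position: [0.561, 0.0388, 0.0381]
tool_rot: [[1.0, -0.017, -0.003], [-0.017, -1.0, 0.008], [-0.003, -0.008, -1.0]]
ft_force: [-2.7, 0.4, 2.1]
grip_width: 0.085
```

```bash
python3 -c "
from h import *
tool(0,50,36,0)
im,d,p=snap('wrist','w3')
"
```

```text
board xy [-13.2  50.2] z 38.1 shift cm [1.32 0.02 0.21] turn 0.04 F board [-2.7  0.3] 2.0955181861524657 t 7.4167
```

View pics/w3.png

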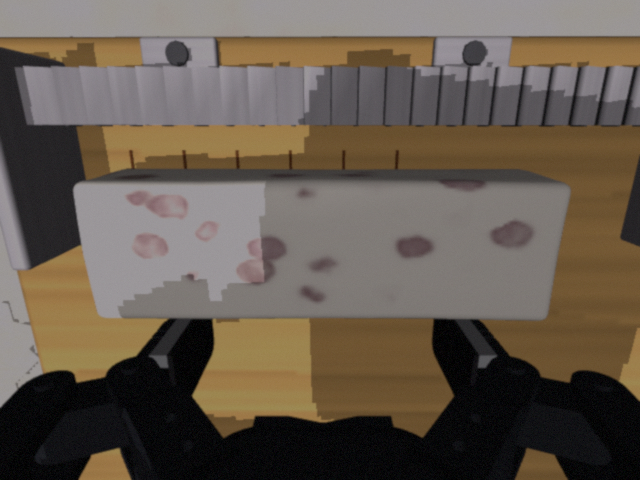

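The bar is now parallel to the rail, between the fixed jaw on the left (20,170) and the sliding jaw on the right (635,200). About 14 mm remains.

Emit:
apply_moves(motion=[{"tx": 0.4,"ty": 0,"tz": 0,"turn": 0,"jaw": 1},{"tx": 0.8,"ty": 0,"tz": 0,"turn": 0,"jaw": 1},{"tx": 1.1,"ty": 0,"tz": 0,"turn": 0,"jaw": 1},{"tx": 1.25,"ty": 0,"tz": 0,"turn": 0,"jaw": 1},{"tx": 1.25,"ty": 0,"tz": 0,"turn": 0,"jaw": 1}])

```text
time_s: 7.88
position: [0.5748, 0.0384, 0.0382]
tool_rot: [[1.0, -0.018, -0.001], [-0.018, -1.0, 0.008], [-0.001, -0.008, -1.0]]
ft_force: [-0.5, -0.7, -0.3]
grip_width: 0.0856
```

```bash
python3 -c "
from h import *
tool(0,50,36,0)
f=snap('wrist','w4'); im,d,p=f
P=cloud(d,p); o,R=BR(); B=np.concatenate([(P[...,:2]-o)@R,P[...,2:]],-1)*1000
x,y,z=B[...,0],B[...,1],B[...,2]
m=(abs(z-54)<3)&(y>-40)&(y<138)&(x<75)&(x>0)&(im.max(-1)>60)
for a,b in((-15,0),(0,20),(40,60),(80,100),(100,120)): 
  k=m&(y>a)&(y<b); print(a,np.percentile(x[k],[1,99]).round(1))
print(np.percentile(y[m],[1,99]))
"
```

```text
board xy [ 0.6 50.1] z 38.2 shift cm [-0.06  0.01  0.22] turn 0.03 F board [-0.5 -0.8] -0.25750165699848204 t 7.8833
-15 [14.  58.2]
0 [14.2 58.4]
40 [14.5 58.9]
80 [14.  58.2]
100 [13.8 58.2]
[-20.36750613 123.6585257 ]
```

Emit:
apply_moves(motion=[{"tx": 0.1,"ty": 0,"tz": 0,"turn": 0,"jaw": 1},{"tx": 0.15,"ty": 0,"tz": 0,"turn": 0,"jaw": 1},{"tx": 0.2,"ty": 0,"tz": 0,"turn": 0,"jaw": 1},{"tx": 0.2,"ty": 0,"tz": 0,"turn": 0,"jaw": 1}])

```text
time_s: 8.27
position: [0.5763, 0.0384, 0.0382]
tool_rot: [[1.0, -0.018, -0.002], [-0.018, -1.0, 0.008], [-0.002, -0.008, -1.0]]
ft_force: [-3.6, -0.3, 1.1]
grip_width: 0.0855
```

```bash
python3 -c "
from h import *
tool(-40,50,36,0)"
```

```text
board xy [ 2.1 50.1] z 38.2 shift cm [-4.21  0.01  0.23] turn 0.03 F board [-3.6 -0.4] 1.1100171167427697 t 8.2667
```

Emit:
apply_moves(motion=[{"tx": -1.5,"ty": 0,"tz": 0,"turn": 0,"jaw": 1},{"tx": -3,"ty": 0,"tz": 0,"turn": 0,"jaw": 1},{"tx": -3,"ty": 0,"tz": -4,"turn": 0,"jaw": 1},{"tx": -3,"ty": 0,"tz": -8,"turn": 0,"jaw": 1},{"tx": -3,"ty": 0,"tz": -11,"turn": 0,"jaw": -1}])

```text
time_s: 8.68
position: [0.547, 0.038, 0.1512]
tool_rot: [[1.0, -0.018, 0.001], [-0.018, -1.0, 0.008], [0.001, -0.008, -1.0]]
ft_force: [1.3, 0.1, 0.5]
grip_width: 0.0756
```

```bash
python3 -c "
from h import *
tool(68,-185,145,0)"
```

```text
board xy [-27.1  49.1] z 151.2 shift cm [ 9.5  23.42  0.44] turn 0.03 F board [1.3 0.1] 0.49736897378140565 t 8.6833
```

Emit:
apply_moves(motion=[{"tx": 9.5,"ty": 23.4,"tz": 0,"turn": 0,"jaw": -1},{"tx": 9.5,"ty": 23.4,"tz": 0,"turn": 0,"jaw": -1},{"tx": 9.5,"ty": 23.4,"tz": 0,"turn": 0,"jaw": -1},{"tx": 9.5,"ty": 23.4,"tz": 0,"turn": 0,"jaw": -1},{"tx": 9.5,"ty": 23.4,"tz": 0,"turn": 0,"jaw": -1}])

```text
time_s: 9.1
position: [0.6224, -0.1582, 0.1496]
tool_rot: [[1.0, -0.018, 0.002], [-0.018, -1.0, 0.007], [0.002, -0.007, -1.0]]
ft_force: [0.2, 0.5, 0.1]
grip_width: 0.0125
```

```bash
python3 -c "
from h import *
tool(68,-185,145,0)"
```

```text
board xy [  51.8 -145.7] z 149.6 shift cm [1.61 3.93 0.43] turn 0.03 F board [0.2 0.5] 0.09210985138712689 t 9.1
```

Emit:
apply_moves(motion=[{"tx": 1.6,"ty": 3.9,"tz": 0,"turn": 0,"jaw": -1},{"tx": 1.6,"ty": 3.9,"tz": 0,"turn": 0,"jaw": -1},{"tx": 1.6,"ty": 3.9,"tz": 0,"turn": 0,"jaw": -1},{"tx": 1.6,"ty": 3.9,"tz": 3,"turn": 0,"jaw": -1},{"tx": 1.6,"ty": 3.9,"tz": 5.4,"turn": 0,"jaw": -1}])

```text
time_s: 9.52
position: [0.638, -0.1962, 0.0953]
tool_rot: [[1.0, -0.017, 0.004], [-0.017, -1.0, 0.007], [0.004, -0.007, -1.0]]
ft_force: [0.2, 0.4, -1.5]
grip_width: -0.0002
```

Emit:
apply_moves(motion=[{"tx": 0,"ty": 0,"tz": 0,"turn": 0,"jaw": -1}])

```text
time_s: 9.6
position: [0.6359, -0.1941, 0.0907]
tool_rot: [[1.0, -0.016, -0.003], [-0.016, -1.0, 0.011], [-0.004, -0.011, -1.0]]
ft_force: [-0.4, 0.4, -0.8]
grip_width: 0.0001
```

```bash
python3 -c "
from h import *
tool(68,-171,95,0)"
```

```text
board xy [  66.  -181.3] z 90.7 shift cm [ 0.2  -1.04 -0.42] turn 0.13 F board [-0.4  0.3] -0.7654183675342716 t 9.6
```

Emit:
apply_moves(motion=[{"tx": 0.2,"ty": -0.6,"tz": -0.2,"turn": 0,"jaw": -1},{"tx": 0.2,"ty": -1.2,"tz": -0.2,"turn": 0,"jaw": -1},{"tx": 0.2,"ty": -1.7,"tz": -0.2,"turn": 0,"jaw": -1},{"tx": 0.2,"ty": -2.2,"tz": -0.2,"turn": 0,"jaw": -1},{"tx": 0.2,"ty": -2.7,"tz": -0.2,"turn": 0,"jaw": -1}])

```text
time_s: 10.02
position: [0.6389, -0.167, 0.0943]
tool_rot: [[1.0, -0.016, -0.001], [-0.016, -1.0, 0.009], [-0.001, -0.009, -1.0]]
ft_force: [0.3, -5.1, 0.4]
grip_width: 0.0003
```

Emit:
apply_moves(motion=[{"tx": 0,"ty": -0.4,"tz": 0,"turn": 0,"jaw": -1},{"tx": 0,"ty": -0.8,"tz": 0,"turn": 0,"jaw": -1},{"tx": 0,"ty": -1.2,"tz": 0,"turn": 0,"jaw": -1},{"tx": 0,"ty": -1.6,"tz": 0,"turn": 0,"jaw": -1},{"tx": 0,"ty": -1.6,"tz": 0,"turn": 0,"jaw": -1}])

```text
time_s: 10.43
position: [0.6394, -0.15, 0.095]
tool_rot: [[1.0, -0.015, -0.0], [-0.015, -1.0, 0.009], [-0.001, -0.009, -1.0]]
ft_force: [1.1, -0.7, -0.5]
grip_width: -0.0005
```

```bash
cat > meas.py <<'E'
from h import *
import sys
tool(68,-120,91,0)
im,d,p=snap('top',sys.argv[1])
P=cloud(d,p); o,R=BR(); B=np.concatenate([(P[...,:2]-o)@R,P[...,2:]],-1)*1000
x,y,z=B[...,0],B[...,1],B[...,2]
for n,m in dict(jaw=(z>52)&(z<63)&(x>20)&(x<48)&(y<0)&(y>-90)&(im.max(-1)<300),fixed=(z>52)&(z<63)&(x>20)&(x<48)&(y>130)&(y<160)).items(): print(n,m.sum(),np.percentile(B[m],[1,3,50,97,99],0).round(1)[:,1] if m.any() else '')
cv2.imwrite('pics/'+sys.argv[1]+'c.png',cv2.resize(im[180:340,210:480,::-1],None,fx=2.9,fy=2.9,interpolation=cv2.INTER_CUBIC))
E
python3 meas.py t2
```

```text
board xy [  68.6 -137.2] z 95.0 shift cm [-0.05 -1.72  0.41] turn 0.17 F board [ 1.1 -0.6] -0.456697939443908 t 10.4333
jaw 337 [-36.5 -36.3 -16.2  -0.5  -0.3]
fixed 86 [139.8 139.8 142.6 145.6 145.9]
```

View pics/t2c.png

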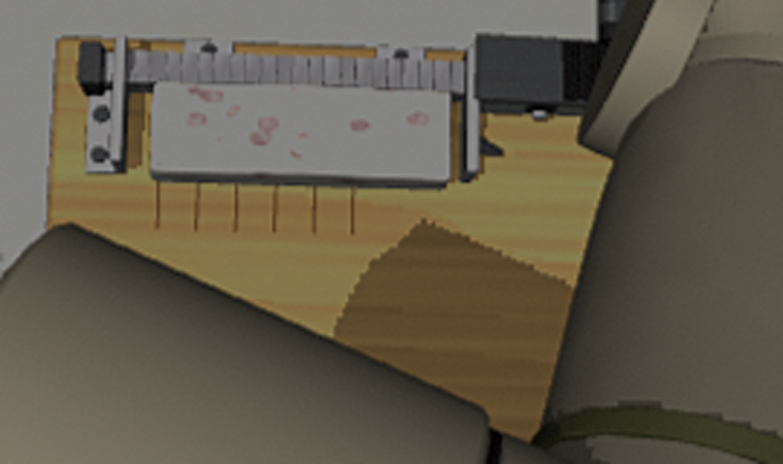

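The bar lies along the rail, and the jaw face is at about −31 mm, one of the tooth positions. The target tooth is 16 mm further. Next push is 12 mm, then small steps.

Emit:
apply_moves(motion=[{"tx": 0,"ty": -0.3,"tz": 0.2,"turn": 0,"jaw": -1},{"tx": 0,"ty": -0.6,"tz": 0.2,"turn": 0,"jaw": -1},{"tx": 0,"ty": -0.9,"tz": 0.2,"turn": 0,"jaw": -1},{"tx": 0,"ty": -1.2,"tz": 0.2,"turn": 0,"jaw": -1},{"tx": 0,"ty": -1.2,"tz": 0.2,"turn": 0,"jaw": -1}])

```text
time_s: 10.9
position: [0.6396, -0.1377, 0.0927]
tool_rot: [[1.0, -0.015, -0.001], [-0.015, -1.0, 0.01], [-0.001, -0.01, -1.0]]
ft_force: [1.2, -2.1, 0.4]
grip_width: 0.0002
```

Emit:
apply_moves(motion=[{"tx": 0,"ty": -0.1,"tz": 0,"turn": 0,"jaw": -1},{"tx": 0,"ty": -0.15,"tz": 0,"turn": 0,"jaw": -1},{"tx": 0,"ty": -0.15,"tz": 0,"turn": 0,"jaw": -1}])

```text
time_s: 11.15
position: [0.6397, -0.1364, 0.0927]
tool_rot: [[1.0, -0.015, -0.0], [-0.015, -1.0, 0.009], [-0.001, -0.009, -1.0]]
ft_force: [-0.3, -4.7, 1.3]
grip_width: 0.0
```

```bash
python3 meas.py t3
```

```text
board xy [  68.6 -123.6] z 92.7 shift cm [-0.06 -0.36  0.17] turn 0.17 F board [-0.2 -4.7] 1.2675056398460751 t 11.15
jaw 265 [-23.5 -23.3 -12.   -0.4  -0.2]
fixed 113 [130.2 130.6 141.6 145.7 145.9]
```

Emit:
apply_moves(motion=[{"tx": 0,"ty": -0.1,"tz": 0,"turn": 0,"jaw": -1},{"tx": 0,"ty": -0.2,"tz": 0,"turn": 0,"jaw": -1},{"tx": 0,"ty": -0.25,"tz": 0,"turn": 0,"jaw": -1},{"tx": 0,"ty": -0.25,"tz": 0,"turn": 0,"jaw": -1}])

```text
time_s: 11.53
position: [0.6397, -0.1343, 0.0927]
tool_rot: [[1.0, -0.015, -0.0], [-0.015, -1.0, 0.009], [-0.001, -0.009, -1.0]]
ft_force: [0.8, -5.0, 0.7]
grip_width: -0.0002
```

Emit:
apply_moves(motion=[{"tx": 0,"ty": -0.05,"tz": 0,"turn": 0,"jaw": -1},{"tx": 0,"ty": -0.1,"tz": 0,"turn": 0,"jaw": -1},{"tx": 0,"ty": -0.1,"tz": 0,"turn": 0,"jaw": -1}])

```text
time_s: 11.78
position: [0.6397, -0.1338, 0.0927]
tool_rot: [[1.0, -0.016, -0.0], [-0.016, -1.0, 0.008], [-0.001, -0.008, -1.0]]
ft_force: [0.3, -5.5, 0.2]
grip_width: -0.0001
```

```bash
python3 meas.py t4
```

```text
board xy [  68.6 -121. ] z 92.7 shift cm [-0.06 -0.1   0.17] turn 0.14 F board [ 0.4 -5.5] 0.20516987211529403 t 11.7833
jaw 235 [-20.7 -20.4 -10.5  -0.4  -0.2]
fixed 151 [130.1 130.5 140.3 145.4 145.7]
```

Emit:
apply_moves(motion=[{"tx": 0,"ty": -0.05,"tz": 0,"turn": 0,"jaw": -1},{"tx": 0,"ty": -0.1,"tz": 0,"turn": 0,"jaw": -1},{"tx": 0,"ty": -0.1,"tz": 0,"turn": 0,"jaw": -1}])

```text
time_s: 12.08
position: [0.6397, -0.1329, 0.0927]
tool_rot: [[1.0, -0.016, -0.0], [-0.016, -1.0, 0.008], [-0.001, -0.008, -1.0]]
ft_force: [0.5, -2.8, 0.5]
grip_width: 0.0
```

Emit:
apply_moves(motion=[{"tx": 0,"ty": -0.06,"tz": 0,"turn": 0,"jaw": -1},{"tx": 0,"ty": -0.06,"tz": 0,"turn": 0,"jaw": -1}])

```text
time_s: 12.25
position: [0.6397, -0.1321, 0.0927]
tool_rot: [[1.0, -0.016, -0.001], [-0.016, -1.0, 0.009], [-0.001, -0.009, -1.0]]
ft_force: [0.8, -3.9, 0.7]
grip_width: 0.0002
```

```bash
python3 meas.py t5
```

```text
board xy [  68.6 -119.3] z 92.7 shift cm [-0.06  0.07  0.17] turn 0.13 F board [ 0.9 -3.9] 0.6834329358164468 t 12.25
jaw 221 [-19.3 -19.2  -9.4  -0.4  -0.2]
fixed 163 [130.2 130.5 139.9 145.4 145.7]
```

The force fell from 5.5 to 2.8 N, which is the click at the target tooth. Backing off for a check.

Emit:
apply_moves(motion=[{"tx": 0,"ty": 0.8,"tz": 0,"turn": 0,"jaw": -1},{"tx": 0,"ty": 2,"tz": 0,"turn": 0,"jaw": -1},{"tx": 0,"ty": 3,"tz": -2,"turn": 0,"jaw": -1},{"tx": 0,"ty": 4,"tz": -5,"turn": 0,"jaw": -1},{"tx": 0,"ty": 8,"tz": -8,"turn": 0,"jaw": -1}])

```text
time_s: 12.72
position: [0.6385, -0.2041, 0.1682]
tool_rot: [[1.0, -0.012, -0.002], [-0.012, -1.0, 0.011], [-0.002, -0.011, -1.0]]
ft_force: [0.2, -0.0, -0.3]
grip_width: -0.0
```

Emit:
apply_moves(motion=[{"tx": -4,"ty": 4,"tz": -3,"turn": 0,"jaw": -1},{"tx": -8,"ty": 8,"tz": -5,"turn": 0,"jaw": -1},{"tx": -12,"ty": 12,"tz": -5,"turn": 0,"jaw": -1},{"tx": -15,"ty": 15,"tz": -5,"turn": 0,"jaw": -1},{"tx": -15,"ty": 15,"tz": -5,"turn": 0,"jaw": -1}])

```text
time_s: 13.13
position: [0.4933, -0.3461, 0.2162]
tool_rot: [[1.0, -0.012, -0.001], [-0.012, -1.0, 0.011], [-0.002, -0.011, -1.0]]
ft_force: [0.1, -0.6, 0.4]
grip_width: -0.0001
```

```bash
python3 meas.py t6
python3 - <<'E'
from h import *
f=np.load('pics/t6.npz'); im,d=f['im'],f['d']; p={k:f[k] for k in('fx','fy','cx','cy','rvec','tvec')}
P=cloud(d,p); o,R=BR(); B=np.concatenate([(P[...,:2]-o)@R,P[...,2:]],-1)*1000
x,y,z=B[...,0],B[...,1],B[...,2]
for n,m in dict(tab=(z>90)&(z<104)&(x>45)&(x<100)&(y<-70)&(y>-150),rearplate=(z>50)&(z<63)&(x>18)&(x<48)&(y<5)&(y>-40),bar=(abs(z-54)<3)&(x>0)&(x<56)&(y>-20)&(y<145)&(im.max(-1)>100),a=(abs(z-50)<4)&(x<5)&(y<-100)).items(): print(n,m.sum(),[np.percentile(B[m][:,i],[2,50,98]).round(1) for i in(0,1)] if m.any() else '')
E
```

```text
board xy [ -73.9 -335.9] z 216.2 shift cm [ 14.33 -21.36  12.74] turn 0.33 F board [ 0.1 -0.6] 0.38699064782230225 t 13.1333
jaw 224 [-19.2 -19.1  -9.2  -0.4  -0.2]
fixed 159 [130.4 130.8 139.9 145.4 145.6]
tab 169 [array([51. , 67.3, 84.5]), array([-104.2,  -99.9,  -96.2])]
rearplate 327 [array([18.6, 32.9, 47.1]), array([-19.2,  -7.5,   4. ])]
bar 2773 [array([14.7, 35. , 55.1]), array([ -9.4,  63.1, 135.7])]
a 950 [array([-104.9,  -68.4,  -25.9]), array([-155.3, -131. , -108.8])]
```

View pics/t6c.png

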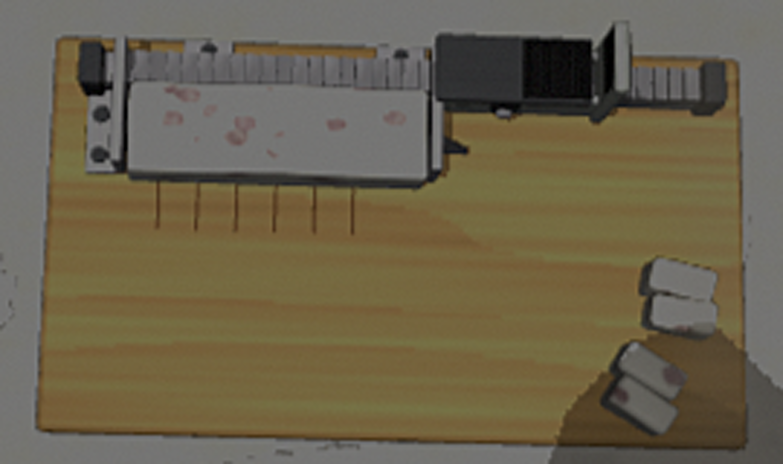

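```bash
python3 -c "
from h import *
print(close_job())"
```

```text
the job is handed in; nothing more can be done
None
```

I did the job in the order asked and handed it in after about 13 s of robot time.

- **Jaw back:** I pressed the thumb release with about 6–8 N and pushed the sliding jaw to its right end stop. The jaw face measured −65 mm, and the push stalled there at about 10 N.
- **Bar in place:** I pushed the bar sideways with both open fingers until it lay flush along the rail. The contact force there was about 3.6 N.
- **Jaw up:** I pushed the jaw from behind its tab until the ratchet clicked, when the force dropped from 5.5 N to 2.8 N.

**Last checks:** With the arm clear, the jaw stayed where it was, with its face at about −13.5 mm. That is an opening of about 153.5 mm, roughly 1 mm past the 154.5 mm tooth. Camera accuracy is about 2 mm, so that click rests on the force drop and the jaw holding its place. The last picture shows the bar held end to end against both jaws. The cut pieces looked unmoved in it; I didn't re-measure each pair. No check failed or disagreed. One move call was refused for missing fields and caused no motion.

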